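# Catch and lower the lid of the insect box

## Task

Close the open insect box for me: tip its standing lid forward past upright so that it starts to fall, catch it on a finger while it is still well up, and lower it slowly on the finger all the way down until it is shut, without letting it drop or knock at the end. Only touch the lid, never grip or force it, and leave the pinned insects and everything else on the table alone.

Things in the scene. Friction and masses are not known exactly. Their poses are not given: they have to be found in the camera images.
- box: The open insect box, fixed to the table: white plastic, 150 mm front to back (its x), 220 mm wide (its y), walls 62 mm high, 4 mm thick; white foam floor 16 mm up with 24 pinned insects. Origin: centre of its underside, on the table. Its +x is level and points from the front, on the robot's right, to the hinge at the back, on its left (yaw 1.2 to 1.9).
- lid (a joint): Angle of the lid in rad: 0 = shut flat on the walls, 1.57 = upright, 1.85 = leaning back on its stop, where it rests (it starts at 1.76 to 1.85 and sinks back to the stop within seconds). It balances at about 1.52; below that it falls shut by itself, slowly, on grease dampers: from 1.4 rad it passes 0.8 rad after about 2.2 s and strikes the box after about 3.5 s.
- hinge (a point): Middle of the hinge axis, at the top of the box's back wall: 75 mm behind the box's centre, 62 mm above the table; the axis runs along the box's y. Its dampers let the lid fall at about 0.8 rad/s times the cosine of its angle (0.7 to 1.0 with the hidden weight), at every angle: unsupported it lands at about 140 mm/s at its front edge, which is a knock; a third of that is gentle.
- lid_root (a point): Frame of the lid, 0.22 kg: teal frame 7 mm thick, 14 mm wide, around a clear panel; 152 mm from hinge to front, 224 mm wide. Origin on the hinge axis; it reaches to its -x, underside at its z = 0, outer face to +z; shut, its axes are the box's. A teal finger tab 100 mm wide, 5 mm thick sticks out 26 mm from mid front; shut, it overhangs the box's front wall by 28 mm, 62 mm up, free table below.
- tab_edge (a point): Middle of the tab's front edge, on its underside: 178 mm from the hinge axis. It is the top of the lid when the lid stands open.
- specimens: The pinned insects inside the box, brittle, up to 48 mm above the table, 14 mm below the rim. Origin: middle of the foam's upper face.
- plaster: White plaster disc, 76 mm across, 30 mm high, with one pinned beetle; loose. Origin: centre of its underside.
- jar: Amber glass jar with a black cap, 54 mm across, 75 mm high; loose. Origin: centre of its underside.
- vial_a: Glass vial with a white cap, 27 mm across, 62 mm high; loose. Origin: centre of its underside.
- vial_b: Glass vial with a blue cap, 27 mm across, 62 mm high; loose. Origin: centre of its underside.
- pinblock: Stepped wooden pinning block, 90 x 28 x 36 mm, long side along its x; loose. Origin: centre of its underside.
- forceps: Steel forceps lying flat, about 120 mm along its x, 6 mm high; loose. Origin: middle, on the table.
- brush: Small brush lying along its x, 160 mm long; loose. Origin: middle, on the table.

How it is judged:
By the outcome, as a careful person would: the job done as asked, in the order asked, and still so for the second after the job is handed in, with the robot touching nothing.
It also fails if it takes over 48 s, if anything falls off the work surface, if the arm or the gripper's body presses on something with over 40 N, if the wrist force passes 120 N, or if a joint passes its speed limit or range.

## Robot

A 6-joint arm with a two-finger parallel gripper is mounted at the origin on the work surface. World frame = base frame: x ahead of the robot, y to its left, z up, the work surface at z = 0. Lengths are in m, angles in rad, forces in N, time in s.
With the tool pointing down it reaches from about 0.325 to 0.775 m from the base axis. Payload 5.5 kg.
Tool frame: the origin (TCP) lies between the finger pads; the fingertips stand 8 mm ahead of it and the grasp point (between the pads) lies 11 mm behind it (tcp_to_tips is the distance from the TCP to the fingertips, in m); z points along the fingers, y is the line along which they close (so a half turn about z gives the same grasp; the last joint's range is limited). The gripper opens to 88 mm and grips with 3 to 60 N. Pads are 20 mm wide; open, the fingers measure 115 mm over their backs; the gripper's body (75 mm by 178 mm) begins 61 mm behind the grasp point.
Start: joints at [-1.204, 0.091, 1.231, -0, 1.82, -0.057], TCP at [0.247, -0.547, 0.195] pointing down, gripper open.
Joint ranges: [-2.87, 2.87], [-0.86, 2.18], [0.17, 2.46], [-1.51, 4.65], [0.06, 2.69], [-2.65, 2.65]. Speed limits (rad/s): [2.57, 2.57, 3.01, 3.14, 3.14, 3.14].

## Interface

Orientations are given as a unit quaternion [w, x, y, z].
In Python, from bench import * gives the robot as it stands. Calls block until the motion is done:
- move_to(position, orientation): joint-space move of the TCP to a pose.
- move_l(position, speed=0.15, orientation=None): straight line of the TCP; orientation=None keeps the orientation; speed is the mean speed in m/s.
- movej(angles): joint-space move.
- gripper_open() and close(): open the fingers fully, or close them until they stop; the grip force is fixed at half the most.
- hold(seconds).
- inverse_kinematics(position, orientation): joint angles nearest the present ones, or None.
- state(): the state.
- get_image(name): name is "scene" or "top" or "wrist"; returns a dict with "frame" (384x512x3 uint8, blue, green, red), "depth" (384x512 float32, m along the optical axis (not along the pixel's ray), 0 where there is no reading), "camera_matrix" (3x3 intrinsics, pixels), "view" (4x4, takes a point from world to camera coordinates). Camera axes: x right, y up, looking along -z (the intrinsics and any distortion apply to the point x, -y, -z); pixel columns grow to the right and rows downward; lengths in m; the calibration is good to about 2 mm. A picture is of the moment at which its call begins.
A pose or a line that the arm cannot do raises IKError and nothing moves.
- job_done(): hands the job in; it is judged then, once.
The state is a dict: "time": time; "joint_pos": joint angles; "dq": joint speeds; "joint_torque": joint torques, N m; "ee_pos": TCP position; "ee_rot": TCP orientation; "ft_force": force on the tool from outside, world axes, zero at the start; "moment": the same for the moment, N m; "finger_gap": finger opening in m; "finger_force": force on a finger pad.
Only numpy, scipy, OpenCV 4.12 (cv2) and the standard library are available. Lean on these libraries where they do the work, as an engineer would, in place of code of your own. Each camera call takes 0.05 s, during which the arm holds its last target. There are 200 camera calls.

## Working session

There is one attempt and no reset: what is moved stays moved. The work goes in short steps, each a Python script; the robot and the scene stay as the last script left them, time stands still between calls to the robot, and variables do not carry over. Pictures are saved under pics/ and viewed, at most 10 in all, crops included, and the job is handed in when it is done.

```bash
ls; mkdir -p pics; cat > h.py <<'E'
from bench import *
import numpy as np, cv2
def pts(im):
    d=im["depth"];K=np.array(im["camera_matrix"]);V=np.linalg.inv(np.array(im["view"]))
    v,u=np.mgrid[:d.shape[0],:d.shape[1]]
    p=np.stack([(u-K[0,2])/K[0,0]*d,-(v-K[1,2])/K[1,1]*d,-d,np.ones_like(d)],-1)@V.T
    return p[...,:3]
E
python3 - <<'E'
from h import *
print(state())
fs=[]
for n in("scene","top"):
    im=get_image(n); np.savez(f"pics/{n}0.npz",**im); fs.append(im["frame"]); cv2.imwrite(f"pics/{n}0.png",im["frame"])
    print(n,np.linalg.inv(im["view"])[:3].round(3))
    f=cv2.cvtColor(im["frame"],cv2.COLOR_BGR2HSV); m=(f[...,0]>80)&(f[...,0]<100)&(f[...,1]>90)&(im["depth"]>0)
    p=pts(im)[m]; print(m.sum(),p.min(0),p.max(0))
E
```

```text
pics
{'time': 0.0, 'joint_pos': array([-1.20369038e+00,  9.19125525e-02,  1.23185531e+00, -3.09194607e-05,
        1.81979913e+00, -5.66613342e-02]), 'dq': array([ 0.00086485, -0.00144486, -0.00093803, -0.00035524,  0.00013938,
       -0.00097214]), 'joint_torque': array([ 1.13409408e-04, -4.46459091e+01, -4.06442177e+01,  6.97562518e-02,
        2.93458393e-02, -1.63190512e-04]), 'ee_pos': array([ 0.24660463, -0.54660369,  0.19359205]), 'ee_rot': array([-9.72983606e-04,  9.77636838e-01,  2.10297976e-01, -1.67422586e-04]), 'ft_force': array([0.28191405, 0.47515404, 0.55340736]), 'moment': array([-0.00485963, -0.01021468,  0.00384037]), 'finger_force': 0.0, 'finger_gap': 0.08790198151924174}
scene [[-0.87  -0.375  0.321  0.87 ]
 [ 0.493 -0.68   0.543  0.501]
 [ 0.015  0.631  0.776  0.735]]
391 [ 0.51215898 -0.65006704  0.05251669] [0.76246384 0.15392608 0.23177909]
top [[-0.016  0.985 -0.175  0.393]
 [-1.    -0.013  0.018  0.045]
 [ 0.016  0.175  0.984  1.106]]
507 [ 0.43109897 -0.48428485  0.05997014] [0.74035342 0.50055167 0.23405275]
```

View pics/scene0.png

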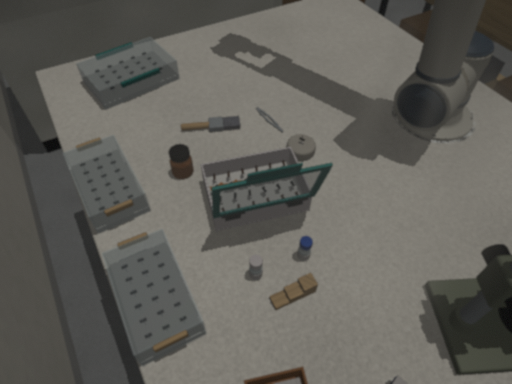

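View pics/top0.png

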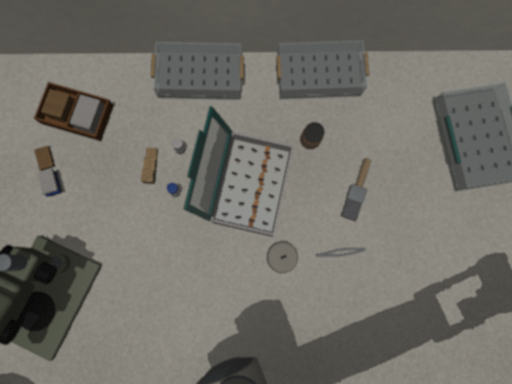

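The scene image shows the box at about (260,185) with its teal lid standing. In the top image the rim corners are near (231,135), (290,148), (273,234) and (214,222), the lid is on the left (hinge side), the jar is at (312,135) and the plaster at (282,256). Next I measure the rim and the tab, and check IK for a plan with the open gripper straddling the tab.

```bash
cat >> h.py <<'E'
from scipy.spatial.transform import Rotation as R
import json,os
if os.path.exists("box.json"):
    b=json.load(open("box.json")); H=np.array(b["H"]); yaw=b["yaw"]
    ex=np.array([np.cos(yaw),np.sin(yaw),0]); ez=np.array([0,0,1.]); ey=np.cross(ez,ex)
SGN=1
def pose(theta,phi,back=False,s=.007,off=0.,r=.178,sgn=None):
    """TCP pose with front (or back) finger face at the tab edge of the lid at theta; off = gap away from it"""
    sg=SGN if sgn is None else sgn
    E=H+r*(-np.cos(theta)*ex+np.sin(theta)*ez)
    f=np.cos(phi)*ex-np.sin(phi)*ez; g=np.sin(phi)*ex+np.cos(phi)*ez
    if back: E=E+.005*(np.sin(theta)*ex+np.cos(theta)*ez); p=E-(.044-off)*g+f*s
    else: p=E+(.044-off)*g+f*s
    M=np.stack([np.cross(sg*g,f),sg*g,f],1); q=R.from_matrix(M).as_quat()
    return p,np.array([q[3],q[0],q[1],q[2]])
E
python3 - <<'E'
from h import *
im=dict(np.load("pics/top0.npz")); p=pts(im); f=im["frame"]; hsv=cv2.cvtColor(f,cv2.COLOR_BGR2HSV)
reg=np.zeros(f.shape[:2],bool); reg[95:250,180:300]=1
teal=reg&(hsv[...,0]>75)&(hsv[...,0]<105)&(hsv[...,1]>70)&(im["depth"]>0)
rim=(reg&(abs(p[...,2]-.062)<.006)&~teal).astype(np.uint8)
n,lab,st,_=cv2.connectedComponentsWithStats(rim,connectivity=8)
for k in range(1,n):
    if st[k,4]>15:print(st[k])
k=1+np.argmax(st[1:,4]); q=p[lab==k]; print("rim z",np.median(q[:,2]))
rect=cv2.minAreaRect(q[:,:2].astype(np.float32)); print(rect); print(cv2.boxPoints(rect))
t=p[teal]; print("teal",len(t),t.min(0),t.max(0))
hi=t[t[:,2]>np.percentile(t[:,2],98)-.02]; print("top",len(hi),np.median(hi,0),hi.min(0),hi.max(0))
c=t.mean(0); w=np.linalg.svd(t-c)[2]; print("normal",w[2],"axis",w[0],c)
vis=f.copy(); vis[lab==k]=(0,0,255); vis[teal]=(0,255,0)
cv2.imwrite("pics/rim.png",cv2.resize(vis[90:260,170:330],None,fx=3.5,fy=3.5,interpolation=0))
E
```

```text
[211 131  83 105 645]
[180 139   3  10  24]
rim z 0.062095276043173886
((0.5865297317504883, 0.010327436029911041), (0.1532253473997116, 0.22070011496543884), 76.05718231201172)
[[ 0.46097085 -0.03743875]
 [ 0.6751684  -0.09061719]
 [ 0.7120886   0.05809362]
 [ 0.49789107  0.11127207]]
teal 778 [0.50914499 0.06144253 0.06953083] [0.7219832  0.15127207 0.23552429]
top 255 [0.6146804  0.12745074 0.22623148] [0.56804502 0.11240193 0.21293456] [0.66111108 0.14290407 0.23552429]
normal [-0.23392452 -0.93312582  0.27304858] axis [-0.43476139  0.35159159  0.82907532] [0.62626171 0.10995783 0.17232117]
```

View pics/rim.png

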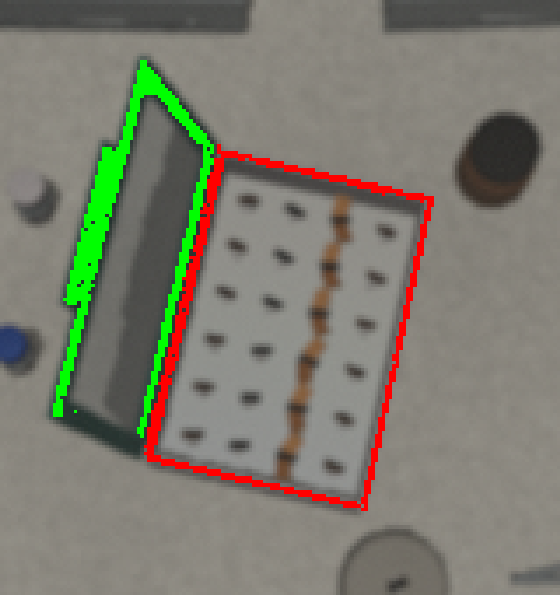

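The picture shows the rim rectangle in red hugging the walls (153 x 221 mm, z 62 mm, as specified) and the lid in green on the hinge side. The tab top sits 45 mm behind the hinge at z ≈ 0.23, which fits θ ≈ 1.83. Next is the IK check of the whole path.

```bash
python3 - <<'E'
import json,numpy as np
yaw=np.deg2rad(76.057); c=np.array([.5865,.0103]); h=c+.075*np.array([np.cos(yaw),np.sin(yaw)])
json.dump(dict(H=[*h,.062],yaw=yaw),open("box.json","w"))
E
cat >> h.py <<'E'
phi_of=lambda th:min(1.5,.75+.58*th)
E
python3 - <<'E'
from h import *
print(H,yaw)
# objects in box frame
im=dict(np.load("pics/top0.npz"));p=pts(im)
for n,(u,v) in dict(jar=(312,130),plaster=(282,262)).items():
    d=p[v,u]-H; print(n,p[v,u].round(3),"from hinge x,y",(d@ex).round(3),(d@ey).round(3))
for s in(1,-1):
    print("sgn",s)
    for nm,a in [("high",(1.85,np.pi/2,True,-.09,.03)),("push0",(1.85,np.pi/2,True,.014,.02)),("push1",(1.42,np.pi/2,True,.014,0))]+[(f"c{t:.2f}",(t,phi_of(t))) for t in(1.3,1.,.7,.4,.2,0)]+[("out",(-.06,.75,False,-.06,0))]:
        P,q=pose(*a,sgn=s); j=inverse_kinematics(P,q); print(nm,P.round(3),None if j is None else np.round(j,2))
E
```

```text
[0.60457174 0.08309019 0.062     ] 1.3274450691893274
jar [ 0.709 -0.134  0.075] from hinge x,y -0.185 -0.154
plaster [ 0.401 -0.057  0.028] from hinge x,y -0.186 0.164
sgn 1
high [0.614 0.122 0.322] [ 0.14  0.24  0.84  0.    2.07 -1.19]
push0 [0.612 0.112 0.218] [ 0.13  0.16  1.12  0.    1.87 -1.2 ]
push1 [0.589 0.019 0.225] [-0.03  0.07  1.2   0.    1.87 -1.35]
c1.30 [0.604 0.08  0.23 ] [ 0.03  0.1   1.16  0.07  1.86 -1.27]
c1.00 [0.592 0.033 0.215] [-0.15  0.02  1.29  0.25  1.81 -1.42]
c0.70 [ 0.582 -0.007  0.188] [-0.34 -0.    1.4   0.42  1.77 -1.58]
c0.40 [ 0.575 -0.037  0.15 ] [-0.49  0.03  1.48  0.58  1.75 -1.75]
c0.20 [ 0.572 -0.049  0.121] [-0.57  0.09  1.53  0.67  1.75 -1.85]
c0.00 [ 0.57  -0.056  0.089] [-0.63  0.16  1.56  0.76  1.74 -1.95]
out [ 0.558 -0.103  0.124] [-0.7   0.18  1.47  0.75  1.84 -1.95]
sgn -1
high [0.614 0.122 0.322] [0.14 0.24 0.84 0.   2.07 1.96]
push0 [0.612 0.112 0.218] [0.13 0.16 1.12 0.   1.87 1.94]
push1 [0.589 0.019 0.225] [-0.03  0.07  1.2   0.    1.87  1.79]
c1.30 [0.604 0.08  0.23 ] [0.03 0.1  1.16 0.07 1.86 1.87]
c1.00 [0.592 0.033 0.215] [-0.15  0.02  1.29  0.25  1.81  1.72]
c0.70 [ 0.582 -0.007  0.188] [-0.34 -0.    1.4   0.42  1.77  1.56]
c0.40 [ 0.575 -0.037  0.15 ] [-0.49  0.03  1.48  0.58  1.75  1.4 ]
c0.20 [ 0.572 -0.049  0.121] [-0.57  0.09  1.53  0.67  1.75  1.29]
c0.00 [ 0.57  -0.056  0.089] [-0.63  0.16  1.56  0.76  1.74  1.2 ]
out [ 0.558 -0.103  0.124] [-0.7   0.18  1.47  0.75  1.84  1.19]
```

```bash
python3 - <<'E'
from h import *
p=state()["ee_pos"]; move_l([p[0],p[1],.33],speed=.2)
P,q=pose(1.85,np.pi/2,True,-.09,.03); move_to(P,q)
P,q=pose(1.85,np.pi/2,True,.014,.025); move_l(P,speed=.08,orientation=q)
s=state(); print(s["time"],s["ee_pos"],P,s["ft_force"])
a=get_image("scene")["frame"][100:280,160:400]; b=get_image("top")["frame"][70:250,150:390]
cv2.imwrite("pics/a1.png",cv2.resize(np.vstack([a,b]),None,fx=1.6,fy=1.6))
E
```

```text
5.0667 [0.61320821 0.11697444 0.21850405] [0.61297183 0.11692447 0.21772903] [-1.02540344 -0.56351546 -0.4622525 ]
```

View pics/a1.png

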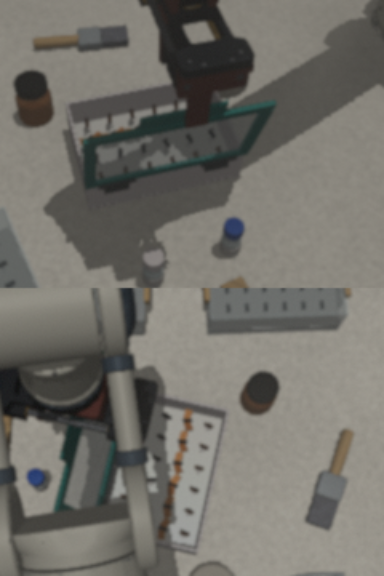

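The view is too coarse to tell which side of the tab each finger is on, so I zoom in.

```bash
python3 - <<'E'
from h import *
im=get_image("scene"); f=im["frame"][95:225,200:340]
K=im["camera_matrix"];V=im["view"]
s=state(); P,q=s["ee_pos"],s["ee_rot"]; M=R.from_quat([q[1],q[2],q[3],q[0]]).as_matrix()
for n,l in(("back",.044),("front",-.044)):
    c=V@np.append(P+M[:,1]*l+M[:,2]*.008,1); print(n,"tip px",K[0,0]*c[0]/-c[2]+K[0,2],K[1,1]*c[1]/c[2]+K[1,2])
cv2.imwrite("pics/a2.png",cv2.resize(f,None,fx=4.5,fy=4.5,interpolation=cv2.INTER_CUBIC))
E
```

```text
back tip px 279.90742352041036 188.02183969144303
front tip px 265.4242989415686 151.99699812240866
```

View pics/a2.png

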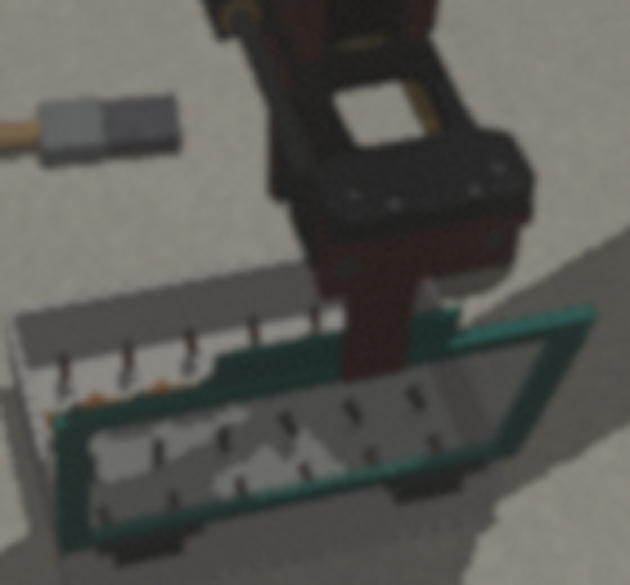

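```bash
python3 - <<'E'
from h import *
im=get_image("scene");p=pts(im)
print(state()["ee_pos"])
for v in range(158,192,3):
    d=p[v,282]-H; print(v,p[v,282].round(3),"box x,y,z",(d@ex).round(3),(d@ey).round(3),p[v,282,2].round(3), im["frame"][v,282])
E=pose(1.85,1.5)[0]
K=im["camera_matrix"];V=im["view"]
for t in(1.80,1.85):
  for y in(-.05,.05):
    X=H+.178*(-np.cos(t)*ex+np.sin(t)*ez)+y*ey; c=V@np.append(X,1); print(t,y,K[0,0]*c[0]/-c[2]+K[0,2],K[1,1]*c[1]/c[2]+K[1,2])
E
```

```text
[0.61310325 0.11698701 0.21816206]
158 [0.648 0.192 0.329] box x,y,z 0.116 -0.016 0.329 [32 33 42]
161 [0.633 0.172 0.295] box x,y,z 0.093 -0.007 0.295 [32 35 42]
164 [0.632 0.171 0.286] box x,y,z 0.091 -0.005 0.286 [32 33 43]
167 [0.63  0.169 0.277] box x,y,z 0.09 -0.004 0.277 [32 34 42]
170 [0.629 0.169 0.269] box x,y,z 0.089 -0.004 0.269 [31 33 42]
173 [0.628 0.168 0.26 ] box x,y,z 0.088 -0.003 0.26 [32 35 43]
176 [0.629 0.169 0.255] box x,y,z 0.089 -0.003 0.255 [31 32 42]
179 [0.597 0.126 0.184] box x,y,z 0.04 0.018 0.184 [56 59 61]
182 [0.595 0.124 0.172] box x,y,z 0.037 0.02 0.172 [72 75 74]
185 [0.591 0.119 0.155] box x,y,z 0.032 0.022 0.155 [73 75 75]
188 [0.587 0.115 0.139] box x,y,z 0.027 0.025 0.139 [71 74 73]
191 [0.584 0.112 0.125] box x,y,z 0.023 0.027 0.125 [73 76 75]
1.8 -0.05 245.88577104610312 167.5748524745671
1.8 0.05 301.47164105469517 156.54398535926987
1.85 -0.05 247.17904421285445 172.15098372512816
1.85 0.05 303.01367093550834 160.94244974043258
```

```bash
python3 - <<'E'
from h import *
im=get_image("wrist"); cv2.imwrite("pics/w1.png",im["frame"]); print(np.linalg.inv(im["view"])[:3].round(3)); p=pts(im)
K=im["camera_matrix"];V=im["view"]
s=state(); P,q=s["ee_pos"],s["ee_rot"]; M=R.from_quat([q[1],q[2],q[3],q[0]]).as_matrix()
for n,l in(("back",.044),("front",-.044)):
    c=V@np.append(P+M[:,1]*l+M[:,2]*.008,1); print(n,"tip px",K[0,0]*c[0]/-c[2]+K[0,2],K[1,1]*c[1]/c[2]+K[1,2])
np.save("pics/w1p.npy",p)
E
```

```text
[[ 0.241 -0.939 -0.246  0.546]
 [ 0.97   0.233  0.061  0.134]
 [ 0.    -0.254  0.967  0.408]]
back tip px 315.24846987279864 217.10228236955453
front tip px 197.97033705995722 217.1448940205519
```

View pics/w1.png

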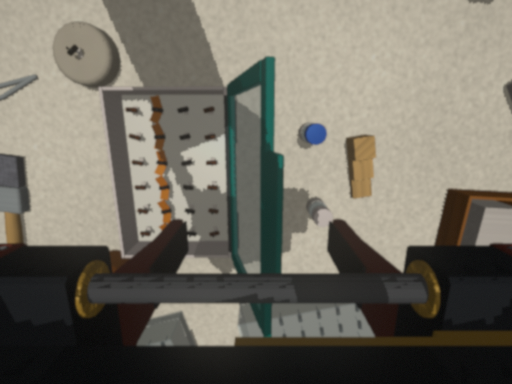

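```bash
python3 - <<'E'
from h import *
p=np.load("pics/w1p.npy"); P=state()["ee_pos"]
for u,v in[(182,224),(178,226),(172,235),(160,250),(183,230),(332,224),(338,228),(345,240),(275,170),(278,200)]:
    X=p[v,u]; d=X-H; print(u,v,"box x,y",(d@ex).round(3),(d@ey).round(3),"z",X[2].round(3),"rel TCP x",((X-P)@ex).round(3))
E
```

```text
182 224 box x,y -0.01 0.01 z 0.251 rel TCP x -0.045
178 226 box x,y -0.01 0.011 z 0.258 rel TCP x -0.045
172 235 box x,y -0.01 0.01 z 0.269 rel TCP x -0.045
160 250 box x,y -0.01 0.011 z 0.289 rel TCP x -0.045
183 230 box x,y -0.009 0.007 z 0.254 rel TCP x -0.043
332 224 box x,y 0.08 0.011 z 0.253 rel TCP x 0.045
338 228 box x,y 0.081 0.011 z 0.259 rel TCP x 0.046
345 240 box x,y 0.081 0.01 z 0.275 rel TCP x 0.046
275 170 box x,y 0.047 0.039 z 0.229 rel TCP x 0.012
278 200 box x,y 0.049 0.02 z 0.233 rel TCP x 0.014
```

Both cameras agree that the visible fingertips are at z ≈ 0.25. That is about 32 mm short of the reported TCP and 17 mm above the tab edge, which contradicts the stated 8 mm ahead. A harmless test will settle it: a small forward push at this height, then measure whether the lid follows.

```bash
cat >> h.py <<'E'
def lid_angle(n="wrist"):
    """lid angle from high teal points: tab/frame points about the hinge"""
    im=get_image(n); p=pts(im); hsv=cv2.cvtColor(im["frame"],cv2.COLOR_BGR2HSV)
    d=p-H; x=d@ex; y=d@ey; z=d[...,2]; r=np.hypot(x,z)
    m=(hsv[...,0]>75)&(hsv[...,0]<105)&(hsv[...,1]>70)&(im["depth"]>0)&(abs(y)<.11)&(r>.145)&(r<.19)
    return np.median(np.arctan2(z[m],-x[m])) if m.sum()>20 else None, int(m.sum())
E
python3 - <<'E'
from h import *
print(state()["ft_force"],lid_angle(),lid_angle("scene"))
P,q=pose(1.67,np.pi/2,True,.014,0.); P[2]=state()["ee_pos"][2]; move_l(P,speed=.05,orientation=q)
s=state();print(s["time"],s["ft_force"],s["ee_pos"],lid_angle(),lid_angle("scene"))
E
```

```text
[-0.78262446  0.35300981  0.3789485 ] (np.float64(1.8471846653377069), 3518) (np.float64(1.8827258221010585), 478)
6.6917 [-0.14288435 -0.0768613  -0.4905689 ] [0.5994596  0.06259354 0.21783799] (np.float64(1.8470219954947624), 3872) (np.float64(1.882134312792441), 664)
```

The lid did not move, so the real tool sits about 40 mm behind the reported TCP; the body height agrees with that too. I add a 40 mm correction along the tool axis, recheck IK, go back behind the tab and descend.

```bash
cat >> h.py <<'E'
TOOL=.040
_pose=pose
def pose(*a,**k):
    P,q=_pose(*a,**k); return P+TOOL*R.from_quat([q[1],q[2],q[3],q[0]]).as_matrix()[:,2],q
E
python3 - <<'E'
from h import *
for t in(1.42,1.3,1.,.7,.4,.2,0,-.08):
    P,q=pose(t,phi_of(t)); j=inverse_kinematics(P,q); print(t,P.round(3),None if j is None else np.round(j,2))
P,q=pose(1.85,np.pi/2,True,.014,.025); z=P[2]; P[2]=state()["ee_pos"][2]
move_l(P,speed=.1,orientation=q); P[2]=z; move_l(P,speed=.05)
s=state();print(s["time"],s["ft_force"],s["ee_pos"]-P,lid_angle())
P,q=pose(1.75,np.pi/2,True,.014,0.); move_l(P,speed=.05,orientation=q)
s=state();print(s["time"],s["ft_force"],lid_angle())
E
```

```text
1.42 [0.61  0.103 0.194] [ 0.07  0.11  1.21  0.07  1.8  -1.24]
1.3 [0.604 0.083 0.19 ] [ 0.04  0.09  1.24  0.07  1.79 -1.27]
1.0 [0.594 0.042 0.177] [-0.14  0.02  1.36  0.24  1.74 -1.42]
0.7 [0.586 0.008 0.151] [-0.31 -0.    1.46  0.42  1.7  -1.58]
0.4 [ 0.58  -0.015  0.117] [-0.45  0.04  1.54  0.58  1.68 -1.75]
0.2 [ 0.578 -0.024  0.09 ] [-0.52  0.09  1.58  0.68  1.68 -1.85]
0 [ 0.577 -0.027  0.062] [-0.58  0.16  1.61  0.77  1.67 -1.95]
-0.08 [ 0.577 -0.027  0.051] [-0.6   0.2   1.62  0.8   1.67 -1.99]
8.4583 [ 0.47391043 -0.65295548  0.45010828] [1.42500020e-04 4.28212037e-05 4.42865737e-04] (np.float64(1.84719142820934), 5038)
9.5083 [ 0.29496232  0.62582627 -0.6470623 ] (np.float64(1.7554231496488184), 5917)
```

The lid follows as predicted, measured 1.755 against the intended 1.75. Next: tip it past balance and catch it on the front finger.

```bash
python3 - <<'E'
from h import *
P,q=pose(1.43,np.pi/2,True,.014,0.); move_l(P,speed=.06,orientation=q)
print(state()["time"],lid_angle())
P,q=pose(1.31,phi_of(1.31)); move_l(P,speed=.14,orientation=q)
for i in range(4):
    s=state();print(s["time"],s["ft_force"].round(2),lid_angle()); hold(.35)
im=get_image("wrist"); cv2.imwrite("pics/w2.png",im["frame"]); p=pts(im)
P,q=state()["ee_pos"],state()["ee_rot"]; f=R.from_quat([q[1],q[2],q[3],q[0]]).as_matrix()
d=(p-P)@f  # tool coords
m=(abs(abs(d[...,1])-.047)<.006)&(abs(d[...,0])<.012)&(d[...,2]>-.08)&(im["depth"]>0); print("tip z in tool",np.percentile(d[m][:,2],[95,99,100]))
E
```

```text
10.65 (np.float64(1.3767972683297172), 2839)
11.3167 [-0.12 -0.3  -0.61] (np.float64(1.3440578124035156), 5986)
11.7167 [-0.13 -0.74 -0.4 ] (np.float64(1.3414454861528453), 6001)
12.1167 [-0.44 -0.47  0.97] (np.float64(1.343210439867224), 5986)
12.5167 [ 0.    0.57 -0.3 ] (np.float64(1.3431509288450274), 5999)
tip z in tool [-0.02839195  0.19509075  0.19640103]
```

The lid is caught at 1.34 rad and resting still on the front finger. I lower the first part slowly, then check the angle and tip again.

```bash
cat >> h.py <<'E'
def lower(a,b,n,rate):
    ts=np.linspace(a,b,n+1)
    for t in ts[1:]:
        P,q=pose(t,phi_of(t)); L=np.linalg.norm(P-state()["ee_pos"]); move_l(P,speed=max(L/(abs(b-a)/n/rate),.003),orientation=q)
        s=state(); print(round(s["time"],2),t.round(2),s["ft_force"].round(2),lid_angle())
E
python3 - <<'E'
from h import *
lower(1.31,1.1,2,.08); lower(1.1,.75,3,.12)
im=get_image("wrist");cv2.imwrite("pics/w3.png",im["frame"]); p=pts(im)
P,q=state()["ee_pos"],state()["ee_rot"]; f=R.from_quat([q[1],q[2],q[3],q[0]]).as_matrix()
d=(p-P)@f
for s in(1,-1):
    m=(abs(s*d[...,1]-.047)<.005)&(abs(d[...,0])<.012)&(d[...,2]>-.08)&(d[...,2]<.03)&(im["depth"]>0); print("tip z in tool",s,m.sum(),np.percentile(d[m][:,2],[90,97,100]))
E
```

```text
14.43 1.2 [-0.24 -0.08 -0.2 ] (np.float64(1.2389440615154466), 6281)
15.93 1.1 [ 0.02 -0.13 -0.62] (np.float64(1.134064545811261), 6564)
17.1 0.98 [-0.59 -0.26  0.2 ] (np.float64(1.0173931239330725), 6976)
18.26 0.87 [ 0.42 -1.02 -0.22] (np.float64(0.9009180532382942), 7311)
19.42 0.75 [-0.2  -1.04 -0.32] (np.float64(0.7846344537920258), 7616)
tip z in tool 1 1521 [-0.03457018 -0.02973675 -0.02640605]
tip z in tool -1 1293 [-0.04605745 -0.03687688 -0.02817219]
```

View pics/w3.png

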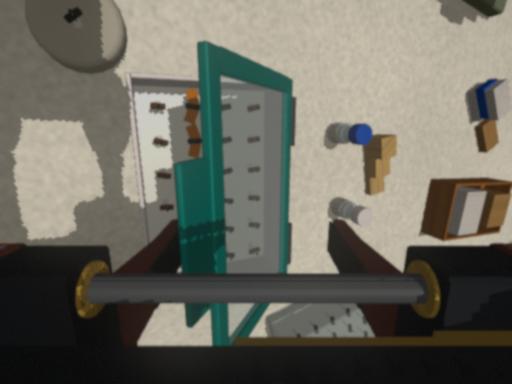

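The left (front) finger supports the tab at about (180,235), the lid follows with a constant +0.035 offset, and everything around is clear. I continue down, with a slow finish.

```bash
python3 - <<'E'
from h import *
lower(.75,.15,5,.12); lower(.15,-.09,6,.055)
print(state()["ee_pos"],lid_angle("scene"))
E
```

```text
20.65 0.63 [ 0.04 -0.5  -0.23] (np.float64(0.6649686865623656), 7955)
21.83 0.51 [-0.18  0.02 -0.15] (np.float64(0.5454576196903286), 8319)
23.02 0.39 [ 0.27 -1.27 -0.49] (np.float64(0.42569758706268157), 8610)
24.2 0.27 [ 0.59 -1.06 -0.84] (np.float64(0.3058640077518723), 8914)
25.38 0.15 [ 0.54 -3.37 -0.45] (np.float64(0.185970666744212), 9222)
26.28 0.11 [ 0.78 -3.38 -0.79] (np.float64(0.14503024814029702), 9274)
27.2 0.07 [ 0.92 -3.44 -1.19] (np.float64(0.10505787320045502), 9389)
28.12 0.03 [ 0.21 -3.91 -1.36] (np.float64(0.06526259556759778), 9446)
29.03 -0.01 [ 0.42 -0.17 -0.42] (np.float64(0.02988778097182268), 9575)
29.93 -0.05 [ 0.3  -0.61  0.95] (np.float64(0.02968121212188035), 9731)
30.84 -0.09 [ 0.54 -1.51 -0.68] (np.float64(0.02941400778983523), 9812)
[ 0.57741183 -0.02659209  0.04964248] (np.float64(0.02302984551899174), 282)
```

Lid shut: the reading stays constant while the finger carries on down, and 0.03 is what the top face should give at θ=0. I withdraw forward, then up, and check.

```bash
python3 - <<'E'
from h import *
P=state()["ee_pos"]; q=state()["ee_rot"]; f=R.from_quat([q[1],q[2],q[3],q[0]]).as_matrix()[:,2]
P=P-.04*ex; move_l(P,speed=.06)
P=P-.09*f; move_l(P,speed=.1)
P=P+[0,0,.08]; move_l(P,speed=.12)
s=state(); print(s["time"],s["ft_force"],s["ee_pos"],lid_angle("scene"))
a=get_image("scene")["frame"][80:320,150:390]; b=get_image("top")["frame"][70:310,140:390]
cv2.imwrite("pics/end.png",cv2.resize(np.hstack([a,b]),None,fx=1.6,fy=1.6))
E
```

```text
33.625 [ 0.55451306  0.06644702 -0.78878641] [ 0.55097047 -0.13228575  0.18688376] (np.float64(0.021747053762004705), 388)
```

View pics/end.png

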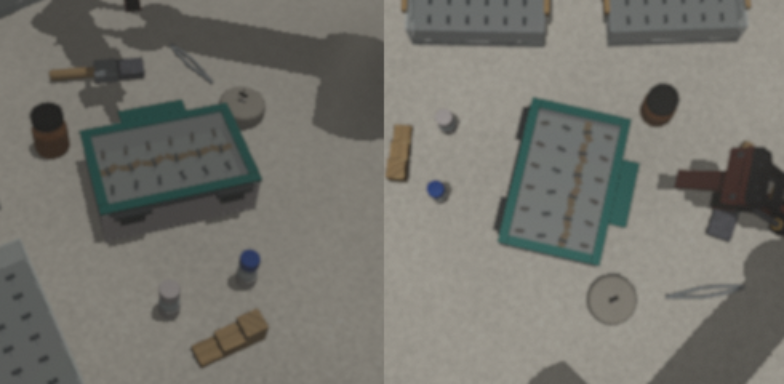

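Both views show the lid lying flat on the box with its tab at the front, the insects intact under the panel, all other items in place and the gripper clear.

```bash
python3 -c "
from bench import *
print(job_done())"
```

```text
the job is handed in; nothing more can be done
None
```

The insect box is shut: I tipped the lid past upright, caught it on one finger at about 1.34 rad, lowered it slowly until it closed without a knock, and handed the job in at about 34 s with nothing else visibly moved.

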